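# Lay out the fittings of a valve joint between two pipe stubs

### The arm

A 6-joint arm with a two-finger parallel gripper is mounted at the origin on the work surface. World frame = base frame: x ahead of the robot, y to its left, z up, the work surface at z = 0. Lengths are in m, angles in degrees, forces in N, time in s.
With the tool pointing down it reaches from about 0.325 to 0.85 m from the base axis. Payload 15.5 kg.
Tool frame: the origin (TCP) lies at the very end of the fingers, on their centre line; the grasp point (between the pads) lies arm.grip_depth behind it (arm.grip_depth is the distance from the TCP to the grasp point, in m); z points along the fingers, y is the line along which they close (so a half turn about z gives the same grasp; the last joint's range is limited). The gripper opens to 91 mm and grips with 3 to 60 N. Pads are 32 mm wide; open, the fingers measure 118 mm over their backs; the gripper's body (76 mm by 178 mm) begins 60 mm behind the grasp point.
Start: joints at [69.929, 28.281, 77.091, -0, 74.628, -5.472], TCP at [0.158, 0.605, 0.214] pointing down, gripper open.
Joint ranges: [-166.48, 166.48], [-47.26, 123.95], [12.59, 153.08], [-70.14, 250.14], [6.76, 159.57], [-176.63, 176.63]. Speed limits (degrees/s): [108.29, 108.29, 147.25, 172.46, 172.46, 172.46].

### API

Orientations are given as a 3x3 rotation matrix whose columns are the frame's x, y, z axes.
In Python, from rig import arm, optics, ticket gives the robot as it stands (arm), with the cameras (optics) and the job (ticket). Calls block until the motion is done:
- arm.move_to(position, orientation): joint-space move of the TCP to a pose.
- arm.move_l(position, orientation=None, feed=0.15): straight line of the TCP; orientation=None keeps the orientation; feed is the mean speed in m/s.
- arm.move_joints(angles): joint-space move.
- arm.grip(opening): finger opening in m; the grip force is fixed at half the most; returns when the fingers have stopped.
- arm.sleep(seconds).
- arm.solve_ik(position, orientation): joint angles nearest the present ones, or None.
- optics.snapshot(name): name is "scene" or "top"; returns the picture (420x560x3 uint8, red, green, blue); there is no depth.
- optics.get_calibration(name): a dict with "intrinsics" (3x3 intrinsics, pixels), "cam_to_world" (4x4, takes a point from camera to world coordinates). Camera axes: x right, y down, z forward; pixel columns grow to the right and rows downward; lengths in m; the calibration is good to about 2 mm. A picture is of the moment at which its call begins. get_calibration takes no time and is no camera call.
A pose or a line that the arm cannot do raises arm.Unreachable and nothing moves.
- ticket.sign_off(): hands the job in; it is judged then, once.
Readings, each from a call of its own:
- arm.current_t(): time.
- arm.current_joint_positions(): joint angles.
- arm.current_dq(): joint speeds.
- arm.current_tau(): joint torques, N m.
- arm.current_ee_pos(): TCP position.
- arm.current_tool_rot(): TCP orientation.
- arm.current_force(): force on the tool from outside, world axes, zero at the start.
- arm.current_torque(): the same for the moment, N m.
- arm.current_width(): finger opening in m.
- arm.current_grasp_force(): force on a finger pad.
Only numpy, scipy, OpenCV 4.12 (cv2) and the standard library are available. Lean on these libraries where they do the work, as an engineer would, in place of code of your own. Each camera call takes 0.05 s, during which the arm holds its last target. There are 200 camera calls.

### The job

Lay out the fittings for the next joint on the steel plate, one centred on each of its three round pads: the flange on the end pad next to the blue-banded stub, the coupling on the end pad next to the orange-banded stub, and the ball valve on the middle pad between them, with its pipe running along the row. Seat the red plug fully in the top of the coupling. Never tip a fitting over: they stay upright, as they stand now, and leave everything released and at rest.

Things in the scene. Friction and masses are not known exactly. Their poses are not given: they have to be found in the camera images.
- flange: Loose grey pipe flange standing on its plate: round plate 86 mm across, 14 mm thick, with four dark bolt holes; on it a round upright hub 50 mm across, open at the top; 60 mm high overall. Grip it by the hub. Origin: centre of the underside, z up. 0.2 kg. Round, so its yaw does not matter.
- coupling: Loose plain grey pipe coupling standing on end: a tube 56 mm across, bore 40 mm, 60 mm high. Origin: centre of the lower end, z up along the bore. About 0.12 kg.
- valve: Loose ball valve on its flat foot (46 x 56 mm). Grey pipe 96 mm long along its y axis, two black end collars 46 mm across, tops 51 mm above the origin. Yellow bar handle, fixed parallel to the pipe, 15 mm wide (x), 72 mm long (y), 64 to 84 mm above the origin: grip across the 15 mm. Origin: centre of the underside, z up. About 0.3 kg. Either end may point either way.
- plug: Loose red plug standing on its spigot: spigot 32 mm across, 14 mm long, tapered to 23 mm over the lowest 5 mm; disc 54 mm across from 14 to 22 mm; round grip knob 28 mm across from 22 to 46 mm above the origin (centre of the underside, z up). 0.06 kg. Seated, the disc lies on the coupling's rim, the spigot inside, its origin 46 mm above the coupling's.
- stub_blue: Fixed upright pipe stub with a blue band and blue rim, on the steel plate at one end of the row of pads: 63 mm across (foot 80 mm), 101 mm high. At either end of the row, changing from start to start. Its centre is 120 mm from the centre of the nearest pad. Origin: centre of its underside, which is 8 mm above the table.
- stub_orange: Fixed upright pipe stub like the blue one but with an orange band and rim, at the other end of the row.
- pad_left: Fixed white round pad, 90 mm across, 3 mm thick, at the left (+y) end of the row of three pads on the steel plate (130 x 600 x 8 mm). Origin: centre of its underside, 8 mm above the table, so its top is 11 mm above the table. Its y axis points along the row, away from the other pads. Pads are 120 mm apart, centre to centre.
- pad_mid: Fixed black round pad, same size, in the middle of the row; its y axis points along the row to the white pad.
- pad_right: Fixed green round pad, same size, at the right (-y) end of the row; its y axis points along the row towards the other pads.

How it is judged:
By the outcome, as a careful person would: the job done as asked, in the order asked, and still so for the second after the job is handed in, with the robot touching nothing.
It also fails if it takes over 96 s, if anything falls off the work surface, if the arm or the gripper's body presses on something with over 40 N, if the wrist force passes 120 N, or if a joint passes its speed limit or range.

## Working session

There is one attempt and no reset: what is moved stays moved. The work goes in short steps, each a Python script; the robot and the scene stay as the last script left them, time stands still between calls to the robot, and variables do not carry over. Pictures are saved under pics/ and viewed, at most 14 in all, crops included, and the job is handed in when it is done.

```bash
ls; mkdir -p pics
python3 - <<'E'
from rig import arm, optics, ticket
import cv2,numpy as np
np.set_printoptions(precision=4,suppress=True)
for n in("scene","top"):
    cv2.imwrite(f"pics/{n}0.png",optics.snapshot(n)[:,:,::-1]); c=optics.get_calibration(n); print(n,c["intrinsics"],c["cam_to_world"])
print(arm.grip_depth,arm.current_tool_rot(),arm.current_width(),arm.current_t())
E
```

```text
pics
rig.py
scene [[408.9155   0.     279.6064]
 [  0.     408.9155 197.2022]
 [  0.       0.       1.    ]] [[ 0.5058  0.7462 -0.4328  0.958 ]
 [ 0.8626 -0.4319  0.2634 -0.2356]
 [ 0.0097 -0.5066 -0.8621  0.8068]
 [ 0.      0.      0.      1.    ]]
top [[461.091    0.     286.8068]
 [  0.     461.091  211.237 ]
 [  0.       0.       1.    ]] [[-0.1094 -0.9738  0.1994  0.3577]
 [-0.994   0.1064 -0.0256  0.0096]
 [ 0.0037 -0.201  -0.9796  0.9907]
 [ 0.      0.      0.      1.    ]]
0.0188 [[-0.9677  0.2521 -0.0004]
 [ 0.2521  0.9677 -0.001 ]
 [ 0.0001 -0.0011 -1.    ]] 0.09104880857910216 0.1
```

View pics/scene0.png

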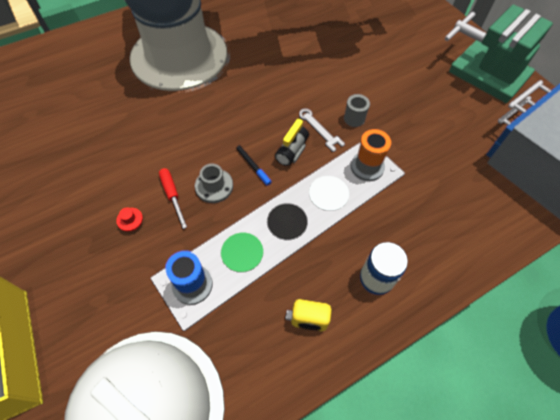

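View pics/top0.png

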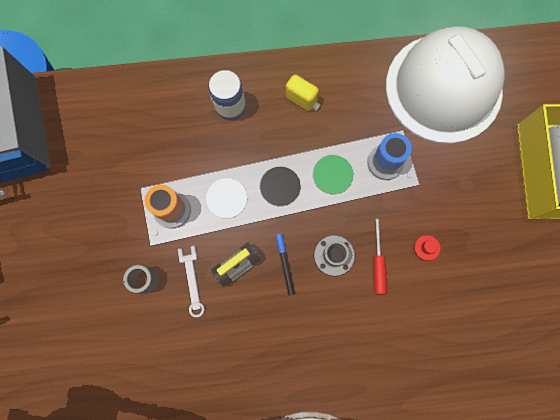

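The scene view shows orange stub (375,150) by the white pad (330,193), and blue stub (185,272) by green (242,252). In the top view, the coupling is at (138,279), valve (236,264), flange (335,255), plug (428,247), and pads white (227,198), black (280,186) and green (333,174). So flange→green, coupling→white, valve→black. Zooming in to choose features.

Run:
```python
import cv2,numpy as np
t=cv2.imread("pics/top0.png");s=cv2.imread("pics/scene0.png")
f=lambda i,c,r:cv2.resize(i[r-25:r+25,c-25:c+25],(200,200),interpolation=cv2.INTER_CUBIC)
P=[((138,279),(357,110)),((236,264),(293,143)),((335,255),(213,183)),((428,247),(129,219))]
cv2.imwrite("pics/z.png",np.vstack([np.hstack([f(t,*a) for a,b in P]),np.hstack([f(s,*b) for a,b in P])]))
```

```text
(no output)
```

View pics/z.png

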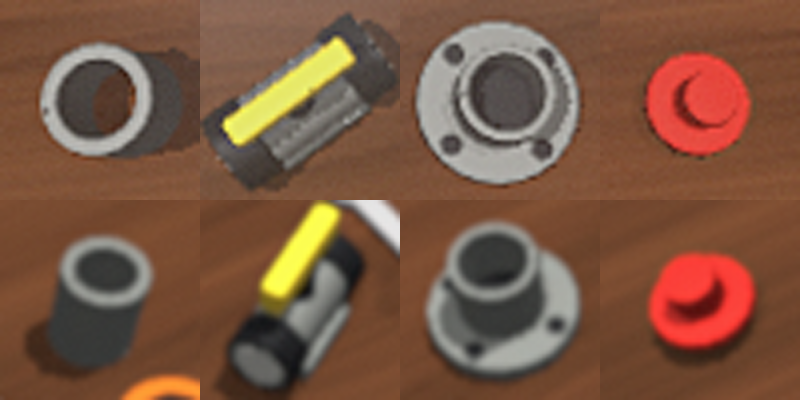

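Zoom, top row from the top camera and bottom row from the scene camera: the bright rims with dark bores, the yellow bar's top face and the red disc are all clean. I'll fit ellipses to them and triangulate.

```bash
cat > h.py <<'E'
import cv2,numpy as np
from rig import arm, optics, ticket
np.set_printoptions(precision=4,suppress=True)
C={n:optics.get_calibration(n) for n in("scene","top")}
def ray(n,p):
    K,T=np.array(C[n]["intrinsics"]),np.array(C[n]["cam_to_world"])
    d=T[:3,:3]@np.linalg.solve(K,[p[0],p[1],1]); return T[:3,3],d/np.linalg.norm(d)
def plane(n,p,z):
    o,d=ray(n,p); return o+d*(z-o[2])/d[2]
def tri(pt,ps):
    A=np.zeros((3,3));b=np.zeros(3);R=[ray("top",pt),ray("scene",ps)]
    for o,d in R: M=np.eye(3)-np.outer(d,d);A+=M;b+=M@o
    x=np.linalg.solve(A,b); return x,max(np.linalg.norm(np.cross(x-o,d)) for o,d in R)
def project(n,X):
    T=np.linalg.inv(C[n]["cam_to_world"]); q=np.array(C[n]["intrinsics"])@(T[:3,:3]@X+T[:3,3]); return q[:2]/q[2]
def mask(img,kind):
    h,s,v=[a.astype(int) for a in cv2.split(cv2.cvtColor(img,cv2.COLOR_RGB2HSV))]
    m={"grey":(s<60)&(v>115),"dark":v<60,"red":((h<6)|(h>174))&(s>150)&(v>140),
       "yellow":(h>24)&(h<36)&(s>110)&(v>215),"green":(h>50)&(h<75)&(s>140)&(v>110),"white":(s<25)&(v>225)}[kind]
    return m.astype(np.uint8)*255
def blobs(m,near,hole=False,amin=30,rad=25):
    """contours (or holes) around `near`, largest first"""
    cs,h=cv2.findContours(m,cv2.RETR_CCOMP,cv2.CHAIN_APPROX_NONE); out=[]
    for c,k in zip(cs,h[0] if len(cs) else []):
        if (k[3]>=0)==hole and cv2.contourArea(c)>amin:
            q=cv2.moments(c); p=np.array([q["m10"],q["m01"]])/q["m00"]
            if np.hypot(*(p-near))<rad: out.append(c)
    return sorted(out,key=cv2.contourArea,reverse=True)
def ell(c):
    c=cv2.convexHull(c); return cv2.fitEllipse(c)
E
cat > m.py <<'E'
from h import *
im={n:cv2.cvtColor(cv2.imread(f"pics/{n}0.png"),cv2.COLOR_BGR2RGB) for n in C}
for name,kind,hole,pt,ps in[("coupling","grey",True,(135,279),(357,104)),("flange","grey",True,(337,252),(211,175)),
  ("plug","red",False,(428,247),(129,219)),("handle","yellow",False,(236,262),(293,130)),
  ("green","green",False,(333,174),(242,252)),("white","white",False,(227,198),(330,193)),("black","dark",False,(280,186),(288,221))]:
    p={}
    for n,q in(("top",pt),("scene",ps)):
        b=blobs(mask(im[n],kind),q,hole,rad=14)
        if not b: print(name,n,"none");continue
        e=ell(b[0]); p[n]=e[0]
        if name=="handle":
            e=cv2.minAreaRect(b[0]); p[n]=e[0]
        print(name,n,np.round(np.r_[e[0],e[1],e[2]],1),len(b))
    if len(p)==2: print("  ->",*tri(p["top"],p["scene"]))
E
python3 m.py
```

```text
coupling top [136.6 278.4  20.8  22.   39.6] 1
coupling scene [358.2 102.3  12.9  17.3  98.8] 1
  -> [0.4438 0.2998 0.056 ] 0.00014113623817174677
flange top [336.3 252.6  20.7  21.2 143.1] 3
flange scene [210.2 182.8  26.4  30.8  29. ] 2
  -> [ 0.4543 -0.1114  0.0235] 0.0020432814785315556
plug top [427.  247.4  24.7  26.4 126.5] 1
plug scene [128.8 218.3  23.3  27.1  67.9] 1
  -> [ 0.4453 -0.3031  0.0191] 0.0005720993002976049
handle top [232.3 261.6   6.6  36.2  53.1] 1
handle scene [292.6 130.1   6.1  26.1  33.7] 1
  -> [0.4539 0.1032 0.0786] 0.0005598438383862412
green top none
green scene [241.6 251.8  36.7  40.   73.2] 1
white top [225.9 197.8  39.1  40.7  67.1] 1
white scene none
black top none
black scene [286.9 221.3  33.4  37.3  92.5] 1
```

Run:
```python
from h import *
im={n:cv2.cvtColor(cv2.imread(f"pics/{n}0.png"),cv2.COLOR_BGR2HSV) for n in C}
for n,ps in(("top",[(333,174),(227,198),(280,186),(280,206),(303,180)]),("scene",[(242,252),(330,193),(288,221),(265,236)])):
    for c,r in ps: print(n,c,r,im[n][r,c])
s=im["scene"]
print("V col 210",s[164:205,210,2]);print("V row 176",s[176,196:226,2])
```

```text
top 333 174 [ 67 116 181]
top 227 198 [108   5 238]
top 280 186 [15 11 92]
top 280 206 [  0   6 174]
top 303 180 [  0   4 214]
scene 242 252 [ 67 149 209]
scene 330 193 [ 75   2 253]
scene 288 221 [23 19 54]
scene 265 236 [  0   1 237]
V col 210 [152 141  96  60  57  57  56  58  57  57  57  55  48  39  43  68 118 148
 134  87  58  55  56  56  56  56  56  61  75  92 107 129 156 173 174 156
 116  74  60  77  97]
V row 176 [124 127 134 138 147 155 137  98  68  62  58  55  54  52  48  43  40  40
  36  36  44  64 101 139 147 119  99 128 159 170]
```

```bash
sed -i 's/(s<25)&(v>225)/(s<25)\&(v>wt)/; s/"dark":v<60/"dark":(v<dk)\&(s<70)/; s/(h<75)&(s>140)/(h<75)\&(s>90)/; s/def mask(img,kind):/def mask(img,kind,wt=226,dk=125):/' h.py
sed -i 's/("dark"/("dark"/; s/mask(im\[n\],kind)/mask(im[n],kind,226 if n=="top" else 245,125 if n=="top" else 90)/; s/e=ell(b\[0\]); p\[n\]=e\[0\]/b=sorted(b,key=lambda c:np.hypot(*(np.array(cv2.fitEllipse(c)[0])-q))); e=ell(b[0]); p[n]=e[0]/' m.py; python3 m.py
```

```text
coupling top [136.6 278.4  20.8  22.   39.6] 1
coupling scene [358.2 102.3  12.9  17.3  98.8] 1
  -> [0.4438 0.2998 0.056 ] 0.00014113623817174677
flange top [336.3 252.6  20.7  21.2 143.1] 3
flange scene [210.6 172.7  15.8  19.4  79.2] 2
  -> [ 0.4515 -0.1058  0.0564] 0.00045680306904525783
plug top [427.  247.4  24.7  26.4 126.5] 1
plug scene [128.8 218.3  23.3  27.1  67.9] 1
  -> [ 0.4453 -0.3031  0.0191] 0.0005720993002976049
handle top [232.3 261.6   6.6  36.2  53.1] 1
handle scene [292.6 130.1   6.1  26.1  33.7] 1
  -> [0.4539 0.1032 0.0786] 0.0005598438383862412
green top [332.8 174.   38.2  39.6 110.2] 1
green scene [241.5 251.9  38.3  41.6  74.8] 1
  -> [ 0.6309 -0.1273  0.0054] 0.00042692728579173296
white top [225.9 197.8  39.1  40.7  67.1] 1
white scene [328.8 192.3  32.8  39.1 102.3] 1
  -> [0.6021 0.1128 0.0075] 0.00039546325957474064
black top [280.  185.7  38.8  40.1  88.8] 1
black scene [286.9 221.3  34.6  38.5  92.3] 1
  -> [ 0.6168 -0.0077  0.0057] 0.00032670545937356376
```

Every triangulated height reads 3–5 mm low against the stated sizes (56/60, 56/60, 19/22, 79/84, 6/11), which is a consistent calibration bias. Pad spacing comes out at 120.4 and 121.4 mm, which is right. I'll fix xy by averaging both views' rays at the checked heights, then pick the flange.

```bash
cat > d.py <<'E'
from h import *
def both(pt,ps,z): 
    a,b=plane("top",pt,z),plane("scene",ps,z); return (a+b)[:2]/2,(a-b)[:2]
PX={"coupling":((136.6,278.4),(358.2,102.3),.060),"flange":((336.3,252.6),(210.6,172.7),.060),"plug":((427,247.4),(128.8,218.3),.022),
 "valve":((232.3,261.6),(292.6,130.1),.084),"green":((332.8,174),(241.5,251.9),.011),"white":((225.9,197.8),(328.8,192.3),.011),"black":((280,185.7),(286.9,221.3),.011)}
P={k:both(*v)[0] for k,v in PX.items()}
u=P["white"]-P["green"];u/=np.linalg.norm(u)
def rot(a):
    a=np.array(a)/np.linalg.norm(a); j=arm.current_tool_rot()[:2,1]
    if a@j<0:a=-a
    y=np.r_[a,0];z=np.array([0,0,-1.]);return np.c_[np.cross(y,z),y,z]
perp=np.array([u[1],-u[0]])
def pick(xy,z,a,open_=.09,hi=.2,close=0.):
    R=rot(a);arm.grip(open_);arm.move_to([*xy,hi],R);arm.move_l([*xy,z],R,.15);arm.grip(close)
    print("grip",arm.current_width(),arm.current_grasp_force())
    arm.move_l([*xy,hi],R,.15);print("lifted",arm.current_width(),arm.current_t())
def place(xy,z,a,open_=.09,hi=.2):
    R=rot(a);arm.move_to([*xy,hi],R);arm.move_l([*xy,z+.02],R,.15);arm.move_l([*xy,z],R,.04)
    print("F",arm.current_force());arm.grip(open_);arm.move_l([*xy,hi],R,.15);print("t",arm.current_t())
E
python3 - <<'E'
from d import *
for k,v in PX.items(): print(k,*both(*v))
im=cv2.imread("pics/top0.png")[:,:,::-1]
for n,q in(("top",(236,262)),("scene",(293,130))):
    m=cv2.cvtColor(cv2.imread(f"pics/{n}0.png"),cv2.COLOR_BGR2RGB)
    c=blobs(mask(m,"yellow"),q,rad=14)[0].reshape(-1,2)
    w=np.float32([plane(n,x,.084)[:2]*1000 for x in c]);r=cv2.minAreaRect(w);l=cv2.fitLine(w,cv2.DIST_L2,0,.01,.01).ravel()
    print(n,r,"dir deg",np.degrees(np.arctan2(l[1],l[0])))
print("row",u,np.degrees(np.arctan2(u[1],u[0])))
E
```

```text
coupling [0.445  0.2977] [-0.0028  0.0019]
flange [ 0.4525 -0.1059] [-0.0023  0.0018]
plug [ 0.446  -0.3025] [-0.0017  0.0017]
valve [0.4555 0.1017] [-0.0039  0.0031]
green [ 0.6312 -0.1273] [-0.0035  0.0024]
white [0.6024 0.1119] [-0.0021  0.0017]
black [ 0.6173 -0.0085] [-0.0034  0.0021]
top ((453.6801452636719, 103.04148864746094), (13.131144523620605, 70.14104461669922), 31.014909744262695) dir deg -59.21559
scene ((457.0575256347656, 100.76986694335938), (14.6757230758667, 71.180908203125), 31.33481216430664) dir deg -58.665222
row [-0.1199  0.9928] 96.88436975858062
```

Run:
```python
from d import *
pick(P["flange"],.025,perp)
place(P["green"],.025+.0115,perp)
R=rot(perp);arm.move_to([*P["coupling"],.2],R)
for n in C: cv2.imwrite(f"pics/{n}1.png",optics.snapshot(n)[:,:,::-1])
a=[cv2.imread(f"pics/{n}1.png") for n in("top","scene")]
f=lambda i,c,r:cv2.resize(i[r-40:r+40,c-40:c+40],(400,400),interpolation=cv2.INTER_CUBIC)
cv2.imwrite("pics/z1.png",np.hstack([f(a[0],333,170),f(a[1],242,245)]))
```

```text
grip 0.04880467414243134 30.000323401764035
lifted 0.04872627319847729 6.3833
F [ 0.0824  0.204  -1.4991]
t 10.9083
```

View pics/z1.png

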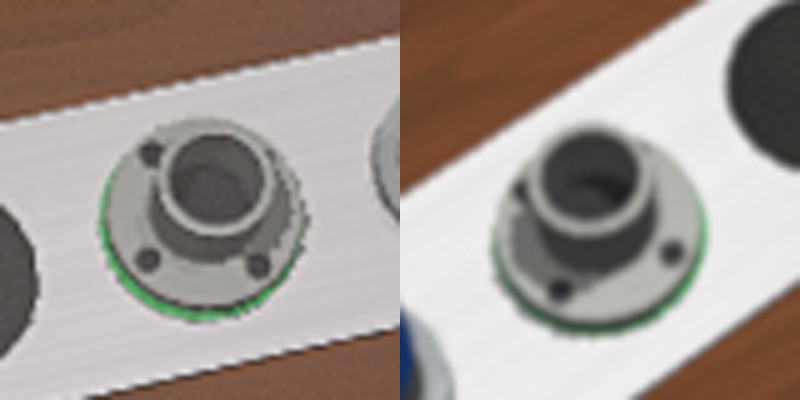

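The flange stands upright on the green pad, with a thin green ring all round as parallax predicts. Checking the offset numerically and fetching the coupling and valve.

```bash
cat >> d.py <<'E'
def offset(tag,z,pad,kind="grey",hole=True,rad=8):
    for i,n in enumerate(("top","scene")):
        m=cv2.cvtColor(cv2.imread(f"pics/{n}{tag}.png"),cv2.COLOR_BGR2RGB)
        w0=plane(n,PX[pad][i],.011); q=project(n,np.r_[w0[:2],z])
        b=sorted(blobs(mask(m,kind),q,hole,rad=rad),key=lambda c:np.hypot(*(np.array(cv2.fitEllipse(c)[0])-q)))
        if not b: print(n,"none");continue
        e=ell(b[0]);d=plane(n,e[0],z)-w0;print(pad,n,"size",np.round(e[1],1),"off mm along row %.1f across %.1f"%(1e3*d[:2]@u,1e3*d[:2]@perp))
def shots(tag):
    for n in C: cv2.imwrite(f"pics/{n}{tag}.png",optics.snapshot(n)[:,:,::-1])
E
python3 - <<'E'
from d import *
offset(1,.071,"green")
pick(P["coupling"],.025,perp)
place(P["white"],.025+.0115,perp)
a=np.radians(-58.9);v=[-np.sin(a),np.cos(a)]
arm.move_to([*P["valve"],.25],rot(v)); shots(2); offset(2,.071,"white")
E
```

```text
green top size [19.6 20.7] off mm along row -0.2 across 0.8
green scene size [19.3 21.4] off mm along row 0.7 across -0.1
grip 0.05594777949544516 30.00058639794588
lifted 0.055640286838189744 16.4333
F [-0.1596  0.7433 -1.2414]
t 21.075
top none
white scene size [16.3 19.7] off mm along row 0.4 across 0.6
```

Run:
```python
from d import *
a=np.radians(-58.9);v=[-np.sin(a),np.cos(a)]
pick(P["valve"],.058,v,hi=.25,open_=.06)
place(P["black"],.058+.0115,perp,hi=.25,open_=.05)
arm.move_to([*P["plug"],.2],rot(perp)); shots(3); offset(3,.071,"white")
for i,n in enumerate(("top","scene")):
    w0=plane(n,PX["black"][i],.011);z=.095;q=project(n,np.r_[w0[:2],z])
    m=cv2.cvtColor(cv2.imread(f"pics/{n}3.png"),cv2.COLOR_BGR2RGB)
    c=blobs(mask(m,"yellow"),q,rad=12)[0].reshape(-1,2)
    w=np.float32([(plane(n,x,z)-w0)[:2]*1000 for x in c]);r=cv2.minAreaRect(w);l=cv2.fitLine(w,cv2.DIST_L2,0,.01,.01).ravel()
    print(n,r,"along %.1f across %.1f"%(r[0]@u,r[0]@perp),"dir",np.degrees(np.arctan2(l[1],l[0]))%180)
```

```text
grip 0.018648737379655316 30.00299960374832
lifted 0.01851610354631691 26.3083
F [ 0.2283  0.2519 -4.1341]
t 30.975
white top size [18.6 20.8] off mm along row 1.0 across 1.8
white scene size [16.3 19.7] off mm along row 0.4 across 0.6
top ((0.4508110284805298, 0.7594223022460938), (11.409849166870117, 68.0194091796875), 6.560216426849365) along 0.7 across 0.5 dir 96.31054
scene ((0.006330251693725586, 0.0983123779296875), (13.830221176147461, 68.9427490234375), 6.948573589324951) along 0.1 across 0.0 dir 96.51435
```

View pics/top3.png

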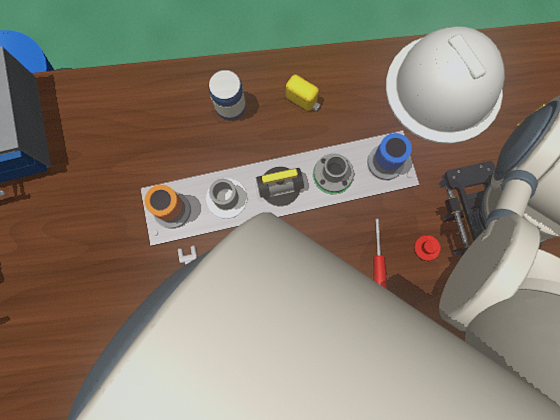

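The top view shows all three fittings upright on their pads: coupling (224,194), valve (280,184) along the row, flange (334,172). The gripper is above the plug at (428,247). All offsets are under 2 mm. Now the plug.

Run:
```python
from d import *
pick(P["plug"],.026,perp,open_=.06)
xy=P["white"]+.0005*u;R=rot(perp)
arm.move_to([*xy,.2],R);arm.move_l([*xy,.1],R,.15);arm.move_l([*xy,.0833],R,.03)
print("F",arm.current_force(),arm.current_ee_pos())
arm.grip(.05);arm.move_l([*xy,.25],R,.15)
arm.move_to([.45,-.3,.3],R);print(arm.current_t(),arm.current_width());shots(4)
a=[cv2.imread(f"pics/{n}4.png") for n in("top","scene")]
f=lambda i,c,r:cv2.resize(i[r-50:r+50,c-50:c+50],(400,400),interpolation=cv2.INTER_CUBIC)
cv2.imwrite("pics/z4.png",np.hstack([f(a[0],240,190),f(a[1],320,190)]))
b={n:blobs(mask(x[:,:,::-1].copy(),"red"),q,rad=20) for n,x,q in(("top",a[0],(224,194)),("scene",a[1],(330,180)))}
e={n:ell(c[0]) for n,c in b.items()};print(e,tri(e["top"][0],e["scene"][0]))
for n,i in(("top",0),("scene",1)):
    d=(plane(n,e[n][0],.079)-plane(n,PX["white"][i],.011))[:2]*1e3;print(n,d@u,d@perp)
```

```text
grip 0.027493468507542453 29.96455281972885
lifted 0.02740768297487947 36.225
F [-0.8744 -0.0566  0.3262] [0.6022 0.1124 0.0832]
42.8 0.050155622503347326
{'top': ((222.0760955810547, 190.01150512695312), (23.847667694091797, 24.617828369140625), 74.53863525390625), 'scene': ((332.5769348144531, 176.74282836914062), (21.700498580932617, 23.89034080505371), 90.78356170654297)} (array([0.6029, 0.1126, 0.0736]), np.float64(1.9506996869855576e-05))
top -0.7904282376035136 0.08226752967888057
scene -1.267714255548295 1.984165818876782
```

View pics/z4.png

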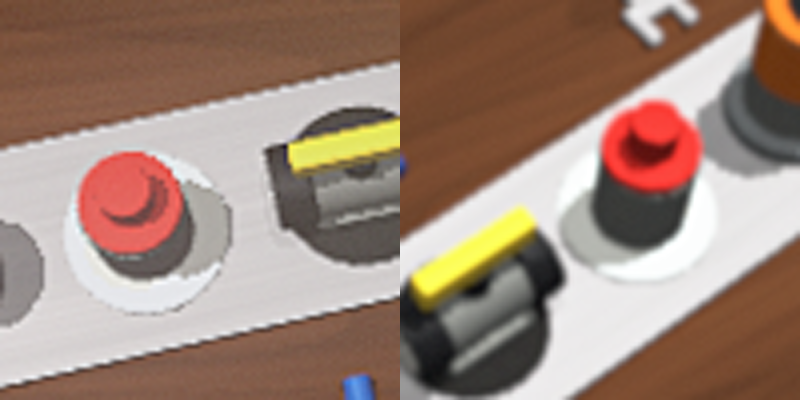

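View pics/scene4.png

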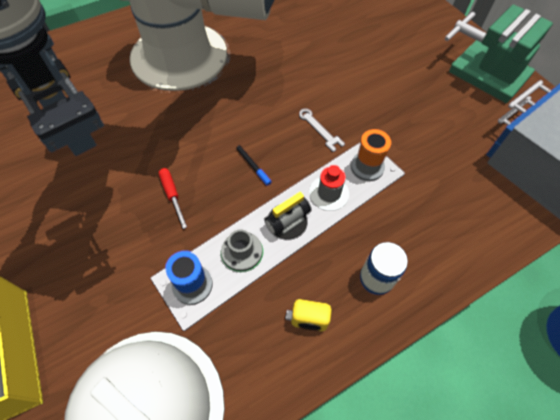

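The plug's disc at (332,177) in the scene view lies flat on the coupling. Its measured height is 73.6 mm, or about 79 mm with the 5 mm bias, which means it is fully seated. All three fittings are upright and centred, and the gripper is clear.

```bash
python3 -c "
from rig import arm, optics, ticket
print(ticket.sign_off())"
```

```text
the job is handed in; nothing more can be done
None
```

The job is handed in at about 43 s of the 96 s allowed: flange on the green pad (blue stub), ball valve along the row on the black pad and coupling on the white pad (orange stub), each measured within about 2 mm of its pad's centre, with the red plug fully seated in the coupling and everything upright and released.

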